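# Feel for the label printer's flush release button and pop its cover

### The arm

A 6-joint arm with a two-finger parallel gripper is mounted at the origin on the work surface. World frame = base frame: x ahead of the robot, y to its left, z up, the work surface at z = 0. Lengths are in mm, angles in degrees, forces in N, time in s.
With the tool pointing down it reaches from about 350 to 850 mm from the base axis. Payload 8.1 kg.
Tool frame: the origin (TCP) lies midway between the tips of the shut fingers; the grasp point (between the pads) lies 19 mm behind it (r.grasp_offset is the distance from the TCP to the grasp point, in mm); z points along the fingers, x is the direction in which the jaws open and shut, and the axes are right-handed (so a half turn about z gives the same grasp; the last joint's range is limited). The gripper opens to 85 mm and grips with 20 to 120 N. Pads are 22 mm wide; open, the fingers measure 114 mm over their backs; the gripper's body (76 mm by 85 mm) begins 54 mm behind the grasp point. The pads swing forward as they close: fully open they stand 13 mm farther back than shut.
Start: joints at [59.221, 7.471, 85.268, -0, 87.261, -4.893], TCP at [261.931, 539.812, 209.792] pointing down, gripper open.
Joint ranges: [-169.43, 169.43], [-51.17, 129.36], [1.28, 143.12], [-76.62, 256.62], [0, 156.53], [-152.29, 152.29]. Speed limits (degrees/s): [136.94, 136.94, 159.86, 180, 180, 180].

### API

Orientations are given as [roll, pitch, yaw] about the fixed x, y, z axes, in that order (R = Rz(yaw) Ry(pitch) Rx(roll)).
In Python, from bench import r, optics, hand_in gives the robot as it stands.
- The arm moves only by the shell command python3 -m pendant 'ROWS' [FORCE]. ROWS is JSON, a list of rows, each a list of 5 numbers: the opening, from 0 (shut) to 1 (fully open), then the shift along the tool's x, y, z in mm, then the turn about the tool's z in degrees. A call has 1 to 10 rows; each row shifts and turns the commanded pose from where the row before left it, along the tool's axes as they then stand; what a row does not reach is not made up. A row lasts 1/10 s, in which the tool goes at most 50 mm and 8.59 degrees, less where a joint would pass 70% of its speed; a pose out of reach is approached as far as the arm can. A call with a gripper value outside its range is refused whole. The fingers move at their own pace and stop on an object; FORCE is the grip in N (left out, the last holds). Time passes only in rows, so rows that do not move let the fingers close. It gives the time, the measured TCP pose, the force and the opening at its end, in the units of the state.
- r.sense(): the state, without advancing time (a new reading comes with each control period).
- optics.snapshot(name): name is "scene" or "top" or "wrist"; returns (picture, depth): 400x640x3 uint8, blue, green, red; 400x640 float32, mm along the optical axis (not along the pixel's ray), 0 where there is no reading.
- optics.camera_params(name): a dict with "camera_matrix" (3x3 intrinsics, pixels), "eye" and "orientation" of the camera in the world. Camera axes: x right, y down, z forward; pixel columns grow to the right and rows downward; lengths in mm; the calibration is good to about 2 mm. A picture is of the moment at which its call begins: read the wrist's pose just before it. camera_params takes no time and is no camera call; for the wrist camera it gives the pose at the moment of the call.
- hand_in(): hands the job in, once; it reports no verdict.
Trained networks look in the newest picture that a camera, given by its name, has taken for a name from the list of things; names that differ only in an ending like _2 or _b are one class to them, and where a whole thing is asked for, a point or a joint stands for the part that bears it (a point fixed in the world has none). Each returns a list of dicts, best first, with "score" (0 to 1); they miss things now and then, are a little off and sometimes report something else, mostly with a low value. They report only what shows in the picture. A call takes as long as a camera call.
- optics.search_frame(camera, query): "at" ([x, y, z] in mm, in world coordinates, good to about 4 mm: the middle of the surface that is visible of it).
The state is a dict: "time": time; "joint_pos": joint angles; "qd": joint speeds; "joint_efforts": joint torques, N m; "tool_pos": TCP position; "tcp_rot": TCP orientation; "ft_force": force on the tool from outside, world axes, zero at the start; "wrist_torque": the same for the moment, N m; "finger_gap": finger opening in mm.
Only numpy, scipy, OpenCV 4.12 (cv2) and the standard library are available. Lean on these libraries where they do the work, as an engineer would, in place of code of your own. Each camera call takes 0.05 s, during which the arm holds its last target. There are 200 camera calls.

### The job

The label printer has to be opened for a new roll. With the fingertips, feel across the flat deck in front of its cover for the flush release button, press the button right down so that the cover springs up by itself, then take the hand away and leave the cover standing open with the button back up. Do not prise, pull or lift the cover by hand, and leave the label roll, the carton and the scanner lying round the printer where they are.

Things in the scene. Friction and masses are not known exactly. Their poses are not given: they have to be found in the camera images.
- printer: Grey label printer, a fixed box 350 mm wide (y), 300 mm deep (x), 150 mm high; origin at the centre of its underside on the bench. Axes: x from its front (towards the robot) to its rear, y to the left as seen from the robot, z up. Its dark cover closes the rear part; in front of the cover lies the flat deck.
- deck_centre (a point): Centre of the deck's upper surface, 128 mm above the bench; axes as the printer's. The deck is a level rigid plate, 170 mm long (y from -85 to 85 mm) and 102 mm deep (x from -52 to 50 mm). Beyond both ends stand cheeks of the case and behind it, from x = 53 mm, the cover: all rise 22 mm above the deck. The front is open. The release button lies in the deck, on its centre line x = 0.
- release (a joint): Travel (m) of the release button: 0 up, 0.006 fully down. Same grey plastic as the deck, 52 mm long (y), 48 mm deep (x), three fine ribs, 1.5 mm gap round it, face 1.5 mm below the deck. Centre on x = 0, anywhere from y = -42 to 42 mm of deck_centre: not reported, feel or look for it. Moves straight down on a spring, 1.5 N to start, 5 N at the bottom, springs back. Catch lets go at about 0.004.
- cover (a joint): Angle (rad) of the cover: 0 shut, 0.85 fully open. 310 mm wide, 168 mm deep, hinged along its rear edge. Shut, it is held by the catch; once released, a spring with a damper lifts its front edge by itself within about 2 s and holds it open. The front edge then stands about 125 mm higher and 55 mm farther back.
- label_roll: Bystander, loose: spare roll of labels standing on end, white paper, 90 mm across, 100 mm high; origin at the centre of its underside. It stands on the bench to the right (-y) of the printer.
- carton: Bystander, loose: small closed cardboard carton 160 x 110 mm, 75 mm high; origin at the centre of its underside. It stands on the bench to the left (+y) of the printer.
- scanner: Bystander, loose: black hand-held barcode scanner lying on the bench to the right (-y) of the printer's front, 175 mm long, 66 mm wide, 59 mm high; origin on its underside, 60 mm from its thick end (its +x end).

How it is judged (in metres and radians):
On the way, in this order (a step that is already met when the one before it is completed fails the run):
1. the fingertips feel the deck while the button is still up (less than 2.5 mm down) (contact force between the fingers and anything else above 0.3 N and horizontal distance between the grasp point and deck_centre below 0.12 m and value of joint release below 0.0025 m and value of joint cover below 0.1 rad), for 0.05 s.
2. the button is pressed down to where the catch lets go (3.5 mm or more) (value of joint release above 0.0035 m).
At the end, for the whole second after the job is handed in: The cover stands open at 0.7 rad or more, the release button is back up (within 1.5 mm), and the label roll, carton and scanner are within 20 mm of where they started (value of joint cover above 0.7 rad and value of joint release below 0.0015 m and distance of each of label_roll, carton, scanner from where it was at the start of the episode below 0.02 m); the robot touches nothing.
It fails at once if the cover is prised, pulled or pushed by hand (more than 12 N) (contact force between any of the fingers, the arm and cover above 12 N).
It fails at once if the label roll, the carton or the scanner is moved or lifted (20 mm) (distance of any of label_roll, carton, scanner from where it was at the start of the episode above 0.02 m).
It also fails if it takes over 51 s, if anything falls off the work surface, if the arm or the gripper's body presses on something with over 40 N, if the wrist force passes 120 N, or if a joint passes its speed limit or range.

## Working session

There is one attempt and no reset: what is moved stays moved. The work goes in short steps, Python scripts to look and compute and a shell command to move; the robot and the scene stay as the last step left them, time stands still between calls to the robot, and variables do not carry over. Pictures are saved under pics/ and viewed, about 8 in all and at most 12, crops included, and the job is handed in when it is done.

```bash
ls; mkdir -p pics
python3 - <<'E'
from bench import r, optics
import cv2,numpy as np
s=r.sense();print(s)
for n in("scene","top"):
    p,d=optics.snapshot(n)
    np.savez(f"{n}0.npz",p=p,d=d)
    cv2.imwrite(f"pics/{n}0.png",p)
    c=optics.camera_params(n);print(n,c)
    for q in("printer","release","cover","label_roll","carton","scanner"):
        print(q,[(np.round(x["at"]),round(x["score"],2)) for x in optics.search_frame(n,q)[:2]])
E
```

```text
pics
{'time': 0.0, 'joint_pos': array([ 5.92204060e+01,  7.51515010e+00,  8.53316038e+01, -6.36955937e-04,
        8.72624203e+01, -4.89229970e+00]), 'qd': array([ 0.10519205, -0.08264407,  0.06791123, -0.03810531,  0.02725569,
        0.08612743]), 'joint_efforts': array([ 6.90629204e-04, -5.69380367e+01, -5.00562000e+01, -7.57680732e-05,
        1.48604141e-02, -9.27011001e-06]), 'tool_pos': array([261.62264997, 539.27470294, 208.721772  ]), 'tcp_rot': array([-1.79991323e+02,  1.08830641e-01,  6.41127450e+01]), 'ft_force': array([-0.4309813 , -0.84620295, -0.11125119]), 'wrist_torque': array([ 0.06171037,  0.02854985, -0.02788367]), 'finger_gap': 85.4726917087101}
scene {'camera_matrix': array([[427.82271364,   0.        , 322.85490451],
       [  0.        , 427.82271364, 199.3403039 ],
       [  0.        ,   0.        ,   1.        ]]), 'eye': array([1249.24932715, -263.07261697, 1097.99774045]), 'orientation': array([-144.30678586,   -0.3685148 ,   64.74739218])}
printer [(array([705.,  16., 149.]), 0.66), (array([683.,  22., 149.]), 0.28)]
release [(array([548.,  88., 124.]), 0.77)]
cover [(array([686.,  20., 151.]), 0.57)]
label_roll [(array([ 653., -222.,   96.]), 0.95)]
carton [(array([730., 304.,  79.]), 0.83)]
scanner [(array([ 481., -175.,   50.]), 0.95)]
top {'camera_matrix': array([[474.89015117,   0.        , 315.24483814],
       [  0.        , 474.89015117, 193.46277276],
       [  0.        ,   0.        ,   1.        ]]), 'eye': array([ 440.42181604,   67.07429305, 1426.98035147]), 'orientation': array([-172.68779156,   -0.68984208,  -88.55077354])}
printer [(array([649.,  26., 153.]), 0.64)]
release [(array([548.,  89., 127.]), 0.83)]
cover [(array([674.,  33., 151.]), 0.58)]
label_roll [(array([ 626., -212.,   96.]), 0.86)]
carton [(array([711., 314.,  76.]), 0.55)]
scanner [(array([ 453., -166.,   30.]), 0.61)]
```

```bash
cat > h.py <<'E'
import numpy as np
from scipy.spatial.transform import Rotation as R
def cloud(d,c):
    K=c["camera_matrix"];v,u=np.indices(d.shape)
    P=np.stack([(u-K[0,2])/K[0,0]*d,(v-K[1,2])/K[1,1]*d,d],-1)
    return P@R.from_euler("xyz",c["orientation"],degrees=True).as_matrix().T+c["eye"]
def proj(X,c):
    Y=(np.asarray(X,float)-c["eye"])@R.from_euler("xyz",c["orientation"],degrees=True).as_matrix()
    q=Y@c["camera_matrix"].T;return q[...,:2]/q[...,2:]
E
python3 - <<'E'
from bench import optics
from h import *
import cv2
z=np.load("top0.npz");c=optics.camera_params("top");W=cloud(z["d"],c)
near=(abs(W[...,0]-600)<230)&(abs(W[...,1]-25)<230)&(z["d"]>0)
for lo,hi in((118,137),(142,160)):
    m=(near&(W[...,2]>lo)&(W[...,2]<hi)).astype(np.uint8)
    n,l,st,_=cv2.connectedComponentsWithStats(m)
    for i in range(1,n):
        if st[i,4]>200:
            k=W[l==i]; b=cv2.minAreaRect(k[:,:2].astype(np.float32))
            print(lo,st[i],b,k[:,2].mean(),cv2.boxPoints(b).round().tolist())
u=proj([548,88,127],c);print(u)
cv2.imwrite("pics/topcrop.png",cv2.resize(z["p"][40:240,200:440],None,fx=3,fy=3,interpolation=cv2.INTER_CUBIC))
E
```

```text
118 [ 278  192   71   53 2340] ((539.3920288085938, 60.699703216552734), (173.34262084960938, 104.2921371459961), 76.80365753173828) 128.73387912237607 [[469.0, -12.0], [570.0, -36.0], [610.0, 133.0], [508.0, 157.0]]
142 [  246   116   151   137 11236] ((634.0687255859375, 38.3988037109375), (350.34979248046875, 300.77911376953125), 76.77242279052734) 151.06227087699835 [[448.0, -98.0], [740.0, -167.0], [821.0, 175.0], [528.0, 243.0]]
[302.9071092  214.68481335]
```

View pics/topcrop.png

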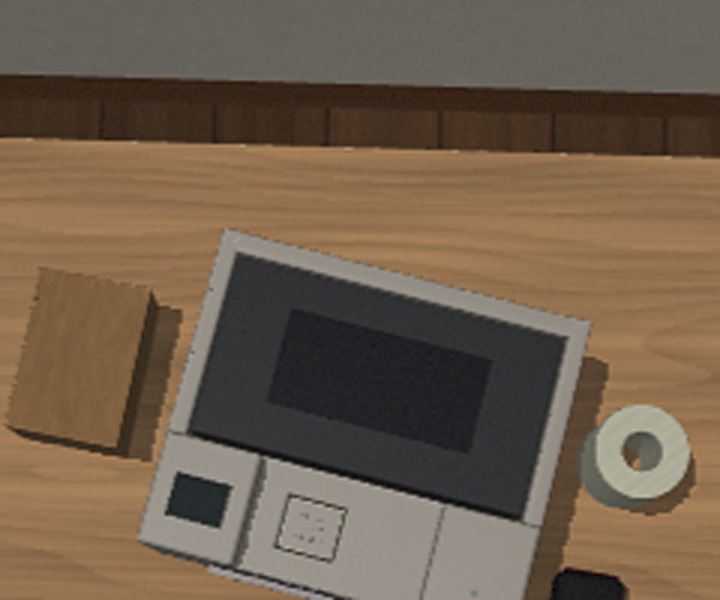

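View pics/scene0.png

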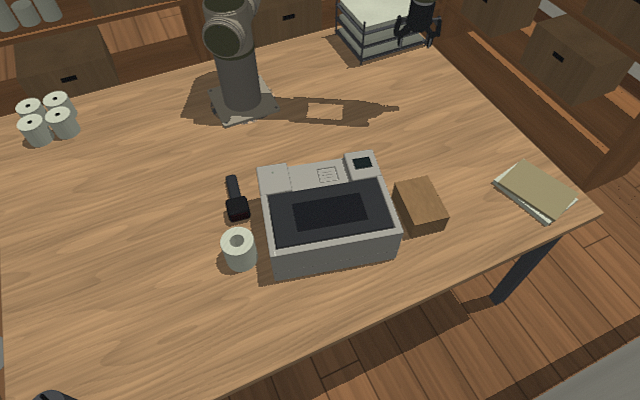

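The top crop shows the button outline at crop (312,527), which is full-image pixel (304,216). This agrees with the network's (548,88). The scene view shows the roll, carton and scanner standing well clear of the deck. I'll move above the plain part of the deck first.

```bash
python3 -m pendant '[[0,0,0,0,-6.4],[0,0,0,0,-6.3],[0,-20,17,0,0],[0,-31,27,0,0],[0,-31,27,0,0],[0,-31,27,0,0],[0,-31,27,0,0],[0,-31,27,0,0],[0,-31,27,0,0],[0,-31,27,0,0]]' 60; python3 -m pendant '[[0,-31,27,0,0],[0,-31,27,0,0],[0,-31,27,0,0],[0,-31,27,0,0],[0,-31,27,0,0],[0,-31,27,0,0],[0,-15,13,0,0],[0,0,0,0,0],[0,0,0,0,0]]'
```

```text
time: 1.7
tool_pos: [409.0, 260.6, 210.0]
tcp_rot: [180.0, -0.0, 76.8]
ft_force: [1.2, -0.2, -0.2]
finger_gap: -0.5
time: 2.6
tool_pos: [532.8, 26.4, 209.7]
tcp_rot: [-180.0, -0.0, 76.7]
ft_force: [0.3, -0.1, 0.2]
finger_gap: 0.1
```

Run:
```python
from bench import optics
from h import *
import cv2
c=optics.camera_params("wrist");p,d=optics.snapshot("wrist")
W=cloud(d,c)
print([(np.round(x["at"]),round(x["score"],2)) for x in optics.search_frame("wrist","release")[:2]])
q=proj([[539.4,60.7,128],[545.9,88.5,128]],c).round();print(q)
for a in q.astype(int): cv2.drawMarker(p,tuple(map(int,a)),(0,0,255),1,12)
cv2.imwrite("pics/w1.png",p)
m=(d>0)&(abs(W[...,2]-128)<6);print(m.sum(),np.median(W[m][:,2]) if m.any() else 0)
np.savez("w1.npz",d=d,W=W)
```

```text
[(array([540.,  85., 124.]), 0.66)]
[[368. 195.]
 [408. 195.]]
35082 127.64193460004361
```

View pics/w1.png

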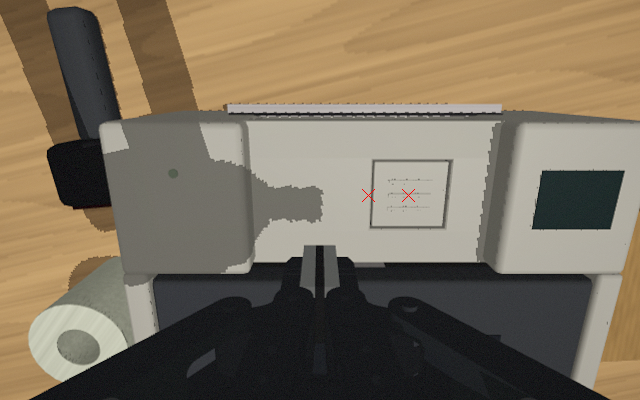

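```bash
python3 -m pendant '[[0,0,0,20,0],[0,0,0,25,0],[0,0,0,20,0],[0,0,0,8,0],[0,0,0,3,0],[0,0,0,1,0],[0,0,0,0,0]]'
```

```text
time: 3.4
tool_pos: [533.7, 26.7, 134.0]
tcp_rot: [179.9, -0.0, 76.8]
ft_force: [-0.0, -0.3, -0.3]
finger_gap: 0.1
```

The wrist view shows the button outline at columns 371–452 and rows 160–229. My projected centre (408,195) falls in the middle of it. The tip is about 6 mm above the deck, so I'll feel down slowly.

```bash
python3 -m pendant '[[0,0,0,2,0],[0,0,0,1,0],[0,0,0,1,0],[0,0,0,1,0],[0,0,0,0,0]]';python3 -m pendant '[[0,0,0,0.5,0],[0,0,0,0.5,0],[0,0,0,0,0]]'
```

```text
time: 3.9
tool_pos: [532.8, 26.4, 127.6]
tcp_rot: [-180.0, 0.0, 76.8]
ft_force: [-1.6, -0.2, -0.3]
finger_gap: 0.2
time: 4.2
tool_pos: [532.9, 26.4, 126.7]
tcp_rot: [-180.0, 0.0, 76.8]
ft_force: [-0.2, -0.6, -0.4]
finger_gap: -0.1
```

```bash
python3 -m pendant '[[0,0,0,0.5,0],[0,0,0,0.5,0],[0,0,0,0,0]]';python3 -m pendant '[[0,0,0,0.5,0],[0,0,0,0.5,0],[0,0,0,0,0]]'
```

```text
time: 4.5
tool_pos: [532.9, 26.5, 125.7]
tcp_rot: [-180.0, 0.0, 76.8]
ft_force: [0.6, -1.4, 0.2]
finger_gap: 0.2
time: 4.8
tool_pos: [532.9, 26.4, 124.7]
tcp_rot: [-180.0, 0.0, 76.8]
ft_force: [0.4, -0.1, -0.9]
finger_gap: -0.1
```

```bash
python3 -m pendant '[[0,0,0,0.5,0],[0,0,0,0.5,0],[0,0,0,0,0]]';python3 -m pendant '[[0,0,0,0.5,0],[0,0,0,0.5,0],[0,0,0,0,0]]'
```

```text
time: 5.1
tool_pos: [532.9, 26.5, 123.7]
tcp_rot: [-180.0, 0.0, 76.8]
ft_force: [-0.8, 0.0, -0.6]
finger_gap: -0.0
time: 5.4
tool_pos: [532.9, 26.4, 122.7]
tcp_rot: [-180.0, 0.0, 76.8]
ft_force: [0.1, 0.7, 1.2]
finger_gap: -0.3
```

```bash
python3 -m pendant '[[0,0,0,0.5,0],[0,0,0,0.0,0],[0,0,0,0,0]]';python3 -m pendant '[[0,0,0,0.5,0],[0,0,0,0,0],[0,0,0,0,0]]'
python3 - <<'E'
from bench import optics,r
import cv2
print([round(float(r.sense()["ft_force"][2]),2)])
p,d=optics.snapshot("wrist");cv2.imwrite("pics/w2.png",p)
E
```

```text
time: 5.7
tool_pos: [533.0, 26.4, 122.3]
tcp_rot: [180.0, 0.0, 76.8]
ft_force: [0.2, -0.2, 0.4]
finger_gap: -0.1
time: 6.0
tool_pos: [533.0, 26.4, 121.8]
tcp_rot: [-180.0, 0.0, 76.8]
ft_force: [-0.1, -0.6, -0.4]
finger_gap: 0.2
[-0.42]
```

View pics/w2.png

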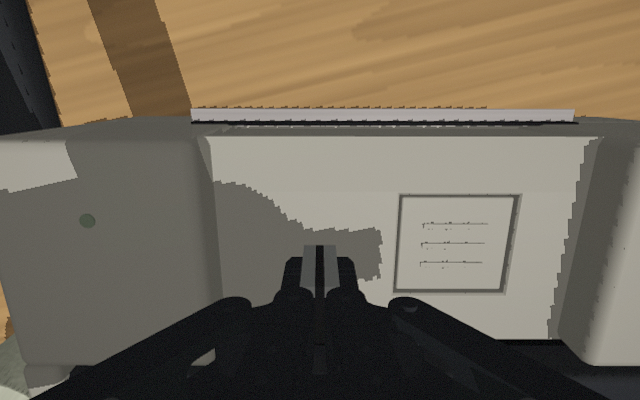

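The finger shadow's end, near (380,255), is still clear of the fingertips at (320,248), so there is no contact yet. I'll check the fingertip height in the wrist depth image.

Run:
```python
from bench import optics,r
from h import *
c=optics.camera_params("wrist");p,d=optics.snapshot("wrist");W=cloud(d,c)
print(c["eye"],c["orientation"],r.sense()["tool_pos"],proj([533,26.4,121.8],c))
for v in(246,250,254,258,264):print(v,[W[v,u].round(0).tolist() for u in(308,332)])
print("deck",[W[v,u].round(1).tolist() for v,u in((160,300),(210,360),(230,230),(245,450),(320,520))])
for n in("top","scene"):
    cc=optics.camera_params(n);q,dd=optics.snapshot(n);X=cloud(dd,cc)
    m=(np.hypot(X[...,0]-533,X[...,1]-26)<30)&(X[...,2]>110)&(X[...,2]<170)
    print(n,np.percentile(X[m][:,2],[1,10,50]),m.sum())
```

```text
[463.06468775  43.1229915  285.57710736] [1.63422332e+02 5.06408155e-02 7.68462718e+01] [532.98910383  26.45760457 121.81578012] [318.81257533 243.16085348]
246 [[522.0, 24.0, 148.0], [524.0, 34.0, 148.0]]
250 [[522.0, 25.0, 152.0], [524.0, 34.0, 152.0]]
254 [[522.0, 25.0, 156.0], [524.0, 34.0, 157.0]]
258 [[522.0, 25.0, 159.0], [524.0, 34.0, 159.0]]
264 [[522.0, 25.0, 164.0], [524.0, 34.0, 164.0]]
deck [[489.8, 27.9, 126.7], [518.3, 49.3, 128.7], [514.5, -12.2, 127.6], [545.9, 87.7, 127.2], [594.9, 117.0, 127.8]]Traceback (most recent call last):
  File "<stdin>", line 10, in <module>
    return _quantile_unchecked(
        a, q, axis, out, overwrite_input, method, keepdims, weights)
    return _ureduce(a,
                    func=_quantile_ureduce_func,
    ...<5 lines>...
                    overwrite_input=overwrite_input,
                    method=method)
    r = func(a, **kwargs)
    result = _quantile(arr,
                       quantiles=q,
    ...<2 lines>...
                       out=out,
                       weights=wgt)
    slices_having_nans = np.isnan(arr[-1, ...])
                                  ~~~^^^^^^^^^
IndexError: index -1 is out of bounds for axis 0 with size 0
```

By depth, the real fingertips end at about z 147, which is about 25 mm above the reported TCP. The deck reads 128 as expected. That explains the lack of contact, so I'll keep feeling downward.

```bash
python3 -m pendant '[[0,0,0,3,0],[0,0,0,3,0],[0,0,0,3,0],[0,0,0,2,0],[0,0,0,1,0],[0,0,0,0,0]]';python3 - <<'E'
from bench import optics,r
from h import *
import cv2
c=optics.camera_params("wrist");p,d=optics.snapshot("wrist");W=cloud(d,c)
for v in range(236,254,2):print(v,[W[v,u].round(0).tolist() for u in(308,332)])
cv2.imwrite("pics/w3.png",p[150:350,200:520].repeat(2,0).repeat(2,1))
E
```

```text
time: 6.75
tool_pos: [532.8, 26.5, 109.6]
tcp_rot: [-180.0, 0.0, 76.8]
ft_force: [0.1, 0.1, 0.4]
finger_gap: -0.1
236 [[520.0, 25.0, 128.0], [523.0, 35.0, 129.0]]
238 [[522.0, 24.0, 127.0], [524.0, 34.0, 128.0]]
240 [[523.0, 24.0, 128.0], [525.0, 34.0, 128.0]]
242 [[523.0, 24.0, 128.0], [526.0, 34.0, 128.0]]
244 [[525.0, 24.0, 127.0], [527.0, 34.0, 128.0]]
246 [[522.0, 24.0, 136.0], [524.0, 34.0, 136.0]]
248 [[522.0, 24.0, 137.0], [524.0, 34.0, 137.0]]
250 [[522.0, 24.0, 139.0], [524.0, 34.0, 140.0]]
252 [[521.0, 25.0, 143.0], [524.0, 34.0, 141.0]]
```

View pics/w3.png

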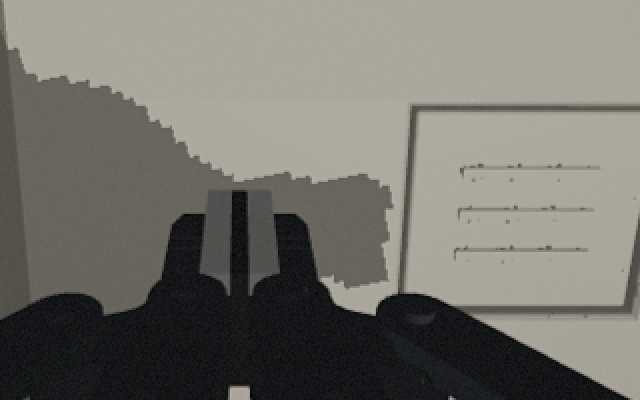

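The shadow now reaches closer to the fingers (tips at crop (240,190)). The tips are about 8 mm above the deck.

```bash
python3 -m pendant '[[0,0,0,2,0],[0,0,0,2,0],[0,0,0,1,0],[0,0,0,0,0]]';python3 -m pendant '[[0,0,0,0.5,0],[0,0,0,0.5,0],[0,0,0,0,0]]';python3 -m pendant '[[0,0,0,0.5,0],[0,0,0,0.5,0],[0,0,0,0,0]]'
```

```text
time: 7.2
tool_pos: [533.3, 26.4, 106.5]
tcp_rot: [180.0, -0.0, 76.8]
ft_force: [-7.2, -0.6, 13.7]
finger_gap: 0.2
time: 7.5
tool_pos: [533.3, 26.4, 106.5]
tcp_rot: [179.9, -0.0, 76.8]
ft_force: [-11.1, -0.2, 21.7]
finger_gap: -0.2
time: 7.8
tool_pos: [533.4, 26.4, 106.5]
tcp_rot: [179.9, -0.0, 76.8]
ft_force: [-16.2, -0.2, 28.4]
finger_gap: 0.1
```

```bash
python3 -m pendant '[[0,0,0,0.5,0],[0,0,0,0,0]]';python3 -m pendant '[[0,0,0,0.5,0],[0,0,0,0,0]]'
```

```text
time: 8.0
tool_pos: [533.4, 26.5, 106.4]
tcp_rot: [179.9, -0.0, 76.8]
ft_force: [-18.3, 0.6, 32.0]
finger_gap: 0.0
time: 8.2
tool_pos: [533.4, 26.5, 106.4]
tcp_rot: [179.9, -0.0, 76.8]
ft_force: [-20.5, 0.5, 36.3]
finger_gap: -0.1
```

Contact, firmer than I wanted. Before going on I'll check where it acts, using force, moment and a picture.

```bash
python3 - <<'E'
from bench import optics,r
from h import *
import cv2
s=r.sense();print(s["ft_force"],s["wrist_torque"],r.grasp_offset)
c=optics.camera_params("wrist");p,d=optics.snapshot("wrist");W=cloud(d,c)
for v in range(240,256,2):print(v,[W[v,u].round(0).tolist() for u in(308,332)])
cv2.imwrite("pics/w4.png",p)
E
python3 -m pendant '[[0,0,0,-2,0],[0,0,0,-1.5,0],[0,0,0,0,0]]'
```

```text
[-20.50929559   0.49342552  36.28045326] [ 0.0486483   3.50158562 -0.0284149 ] 18.700000000000003
240 [[522.0, 24.0, 128.0], [524.0, 34.0, 127.0]]
242 [[523.0, 24.0, 128.0], [525.0, 34.0, 129.0]]
244 [[524.0, 24.0, 128.0], [526.0, 34.0, 128.0]]
246 [[522.0, 24.0, 132.0], [525.0, 34.0, 133.0]]
248 [[522.0, 24.0, 135.0], [524.0, 34.0, 136.0]]
250 [[522.0, 25.0, 137.0], [524.0, 34.0, 137.0]]
252 [[523.0, 25.0, 138.0], [525.0, 34.0, 138.0]]
254 [[522.0, 25.0, 141.0], [525.0, 34.0, 140.0]]
time: 8.55
tool_pos: [533.5, 26.4, 106.6]
tcp_rot: [179.9, -0.0, 76.8]
ft_force: [-4.4, 0.5, 10.4]
finger_gap: 0.0
```

View pics/w4.png

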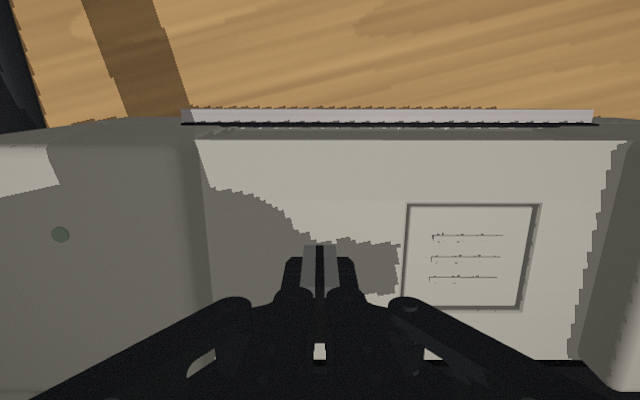

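The moment about x is near zero, so contact is on the tool axis, and the force is radial. That fits the closed fingertips resting on the deck with friction. In the picture the tips at (320,246) sit on the deck, left of the button (406–540), which stays flush. I'll lift, move over the button 8 mm forward of centre to clear the cover, and feel down.

```bash
python3 -m pendant '[[0,0,0,-4,0],[0,0,0,-8,0],[0,20,-3,0,0],[0,23,-4,0,0],[0,20,-3,0,0],[0,0,0,0,0],[0,0,0,4,0],[0,0,0,0,0]]'
```

```text
time: 9.35
tool_pos: [537.2, 89.4, 112.6]
tcp_rot: [-179.9, 0.0, 76.8]
ft_force: [-0.7, -0.1, -0.5]
finger_gap: -0.1
```

```bash
python3 -m pendant '[[0,0,0,3,0],[0,0,0,2,0],[0,0,0,1,0],[0,0,0,1,0],[0,0,0,0,0]]';python3 -m pendant '[[0,0,0,1,0],[0,0,0,1,0],[0,0,0,0,0]]';python3 -m pendant '[[0,0,0,1,0],[0,0,0,1,0],[0,0,0,0,0]]'
```

```text
time: 9.85
tool_pos: [537.5, 90.0, 106.1]
tcp_rot: [-180.0, 0.0, 76.8]
ft_force: [-0.4, 0.6, -0.5]
finger_gap: -0.0
time: 10.15
tool_pos: [537.7, 90.1, 104.4]
tcp_rot: [180.0, -0.0, 76.8]
ft_force: [-0.0, -0.0, 1.3]
finger_gap: 0.2
time: 10.45
tool_pos: [537.8, 90.1, 102.4]
tcp_rot: [180.0, -0.0, 76.8]
ft_force: [0.2, -0.8, 2.4]
finger_gap: 0.2
```

The button gives softly under the fingertips, with a small force that rises with travel. I'll press it right down.

```bash
python3 -m pendant '[[0,0,0,1,0],[0,0,0,1,0],[0,0,0,1,0],[0,0,0,1,0],[0,0,0,0,0]]'
```

```text
time: 10.95
tool_pos: [537.8, 90.1, 99.0]
tcp_rot: [180.0, -0.0, 76.8]
ft_force: [-2.5, -1.3, 8.3]
finger_gap: -0.0
```

The button has bottomed (8 N). I'll back off up and towards the robot, clear of the cover.

```bash
python3 -m pendant '[[0,0,0,-10,0],[0,0,-5,-20,0],[0,0,-25,-20,0],[0,0,-30,-25,0],[0,0,-30,-25,0],[0,0,-20,-20,0],[0,0,0,0,0],[0,0,0,0,0]]'; python3 -m pendant '[[0,0,0,0,0],[0,0,0,0,0],[0,0,0,0,0],[0,0,0,0,0],[0,0,0,0,0],[0,0,0,0,0],[0,0,0,0,0],[0,0,0,0,0],[0,0,0,0,0],[0,0,0,0,0]]';python3 -m pendant '[[0,0,0,0,0],[0,0,0,0,0],[0,0,0,0,0],[0,0,0,0,0],[0,0,0,0,0],[0,0,0,0,0],[0,0,0,0,0],[0,0,0,0,0],[0,0,0,0,0],[0,0,0,0,0]]'
python3 - <<'E'
from bench import optics
from h import *
import cv2
for n in("scene","wrist"):
    c=optics.camera_params(n);p,d=optics.snapshot(n);W=cloud(d,c);cv2.imwrite(f"pics/{n}5.png",p)
    m=(abs(W[...,0]-680)<160)&(abs(W[...,1]-20)<130)&(d>0);print(n,np.percentile(W[m][:,2],99) if m.any() else 0)
    for q in("release","label_roll","carton","scanner"):
        print(q,[(np.round(x["at"]),round(x["score"],2)) for x in optics.search_frame(n,q)[:1]])
    q=proj([545.9,88.5,128],c).round().astype(int);print(q)
    if n=="wrist":
        from cv2 import minAreaRect
        B=np.array([545.9,88.5]);k=np.hypot(*(W[...,:2]-B).transpose(2,0,1));f=(d>0)&(abs(W[...,2]-128)<12)
        print("button z",np.median(W[f&(k<18)][:,2]),"deck z",np.median(W[f&(k>45)&(k<60)][:,2]))
E
```

```text
time: 11.75
tool_pos: [430.7, 115.3, 218.7]
tcp_rot: [179.9, -0.0, 76.8]
ft_force: [1.7, -0.2, -0.5]
finger_gap: 0.2
time: 12.75
tool_pos: [430.5, 115.2, 218.3]
tcp_rot: [180.0, -0.0, 76.8]
ft_force: [0.3, 0.6, -0.1]
finger_gap: 0.1
time: 13.75
tool_pos: [430.5, 115.2, 218.3]
tcp_rot: [-180.0, 0.0, 76.8]
ft_force: [-0.4, -0.6, -0.1]
finger_gap: 0.1
scene 273.8095663835313
release [(array([730., 301.,  76.]), 0.57)]
label_roll [(array([ 649., -223.,   98.]), 0.63)]
carton [(array([728., 300.,  77.]), 0.57)]
scanner [(array([ 477., -173.,   49.]), 0.89)]
[327 174]
wrist 150.54873453445666
release [(array([561.,  85., 123.]), 0.61)]
label_roll [(array([ 586., -218.,   66.]), 0.89)]
carton [(array([642., 334.,  75.]), 0.63)]
scanner [(array([ 430., -157.,   28.]), 0.57)]
[320 331]
button z 126.47133457548264 deck z 127.75358087233445
```

View pics/scene5.png

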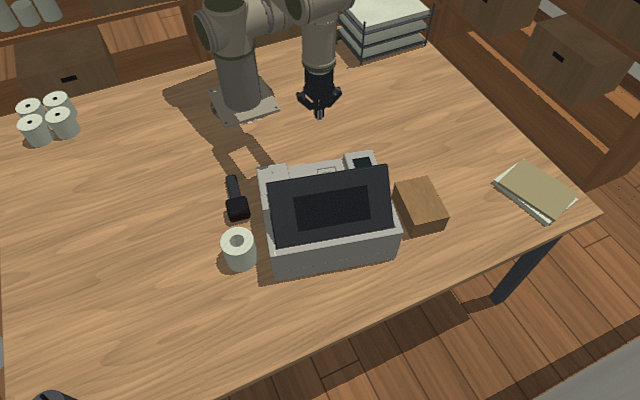

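The cover stands open across (270–390, 165–245), with its front edge at z≈274, about 124 mm higher than when shut. The button face is 1.3 mm below the deck, so it is back up. The bystanders haven't moved and the arm is clear.

```bash
python3 -c "
from bench import hand_in;print(hand_in())"
```

```text
the job is handed in; nothing more can be done
None
```

I opened the printer and handed the job in: I felt the deck with the shut fingertips, pressed the release button to the bottom and drew the hand back. The cover then sprang up without being touched.

**Last checks**
- **Cover:** its front edge is about 124 mm higher than when shut, against 125 mm for fully open.
- **Button:** its face is 1.3 mm below the deck, so it is back up (nominal 1.5 mm).
- **Label roll, carton and scanner:** in the scene camera each is within about 4 mm of its first reading, which is the detector's accuracy.
- **Robot:** touching nothing, at about 14 s of the 51 s allowed.

**What disagreed or went less well**
- **Fingertip height:** the tips met the deck with the reported TCP (tool point) about 21 mm below its surface, so I went by force rather than by height.
- **Deck contact:** the first touch was harder than I meant, about 36 N up with 20 N sideways at the wrist. The force readings put it at the fingertips rather than the gripper body or cover, though that is not certain.
- **False detection:** in the last scene picture the detector placed "release" on the carton. I ignored it and used the wrist camera's depth for the button instead.

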